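# Seat the tapered centre in the positioner spindle

## Robot

A 6-joint arm with a two-finger parallel gripper is mounted at the origin on a cart in front of the work surface, level with it; the furniture and walls round the work are solid. World frame = base frame: x ahead of the robot, y to its left, z up, the work surface at z = 0. Lengths are in mm, angles in rad, forces in N, time in s.
With the tool pointing down it reaches from about 250 to 725 mm from the base axis. Payload 9.7 kg.
Tool frame: the origin (TCP) lies on the centre line of the jaws, within the pads' length; the fingertips stand 14 mm ahead of it and the grasp point (between the pads) lies 5 mm behind it; x points along the fingers, z is the direction in which the jaws open and shut, and the axes are right-handed (so a half turn about x gives the same grasp; the last joint's range is limited). The gripper opens to 85 mm and grips with 20 to 120 N. Pads are 22 mm wide; open, the fingers measure 114 mm over their backs; the gripper's body (76 mm by 85 mm) begins 54 mm behind the grasp point. The pads swing forward as they close: fully open they stand 13 mm farther back than shut.
Start: joints at [-1.262, 0.087, 0.176, 1.66, 0, 1.571], TCP at [167.151, -523.982, 245.284] pointing down, gripper open.
Joint ranges: [-3.13, 3.13], [-0.85, 1.81], [-1.15, 1.24], [-2.2, 2.28], [-1.44, 1.52], [-3.14, 3.14]. Speed limits (rad/s): [2.22, 2.22, 2.57, 3.14, 3.14, 3.14].

## Interface

Orientations are given as [roll, pitch, yaw] about the fixed x, y, z axes, in that order (R = Rz(yaw) Ry(pitch) Rx(roll)).
In Python, from bench import state, capture, job_done gives the robot as it stands. The module is installed in compiled form; this text tells all that it offers.
- The arm moves only by the shell command python3 -m handwheel 'ROWS'. ROWS is JSON, a list of rows, each a list of 3 entries, a list of its own where there are three numbers: the shift along the tool's x, y, z in mm, then the turn, a rotation vector about the tool's x, y, z in degrees, then the opening in per cent of the stroke, from 0 (shut) to 100 (fully open). A call has 1 to 10 rows; each row is the pose to reach, as a shift and turn from the pose commanded when the call began, along the tool's axes at that moment; what a row does not reach only later rows make up. A row lasts 1/8 s, in which the tool goes at most 62.5 mm and 10.7 degrees, less where a joint would pass 70% of its speed; a pose out of reach is approached as far as the arm can. A call with a gripper value outside its range is refused whole. The fingers move at their own pace and stop on an object; the grip force is fixed at half the most. Time passes only in rows, so rows that repeat a pose let the fingers close. It gives the time, the measured TCP pose, the force and the opening at its end, in the units of the state.
- state(): the state, without advancing time (a new reading comes with each control period).
- capture(name): name is "scene" or "side" or "wrist"; returns a dict with "pixels" (384x512x3 uint8, red, green, blue), "depth" (384x512 float32, mm along the optical axis (not along the pixel's ray), 0 where there is no reading), "fovy" (degrees; the focal length in pixels is half the picture's height over the tangent of half this angle, whatever the lens; pixels are square), "cx", "cy" (the principal point, pixels), "extrinsics" (4x4, takes a point from camera to world coordinates). Camera axes: x right, y down, z forward; pixel columns grow to the right and rows downward; lengths in mm; the calibration is good to about 2 mm. The wrist camera is an equidistant fisheye: a pixel r from the principal point sees the ray r / f radians off the axis. A picture is of the moment at which its call begins.
- job_done(): hands the job in, once; it reports no verdict.
The state is a dict: "time_s": time; "joints": joint angles; "joint_vel": joint speeds; "effort": joint torques, N m; "ee_pos": TCP position; "tool_rot": TCP orientation; "contact_force": force on the tool from outside, world axes, zero at the start; "moment": the same for the moment, N m; "grip_width": finger opening in mm.
Only numpy, scipy, OpenCV 4.12 (cv2) and the standard library are available. Lean on these libraries where they do the work, as an engineer would, in place of code of your own. Each camera call takes 0.05 s, during which the arm holds its last target.

## Task

Take the tapered steel work centre out of its storage block and fit it into the spindle on the welding positioner: lower the shank into the taper, turn it until the two slots in its flange drop over the two drive dogs, then press it fully home so that the flange sits flush on the spindle face, and let go. Use no more than a firm hand push (about 40 N), never force the flange down on the dogs, and leave the other things on the bench where they are.

Things in the scene. Friction and masses are not known exactly. Their poses are not given: they have to be found in the camera images.
- arbor: tapered work centre, bare steel, about 0.45 kg, 114 mm tall, standing. Origin: middle of the flange's underside, z up its axis. Below: round tapered shank 46 mm long, 31 mm diameter at the flange, 18 at the end. Flange 66 mm diameter, 12 thick, with two open drive slots 17.5 mm wide through its rim at +x and -x, from 20 mm off the axis outwards. Alike after half a turn.
- arbor_grip (a point): middle of the arbor's dark square collar, the place to grip, 35 mm above the arbor's origin: 32 x 32 mm, its faces square to the arbor's x and y, reaching from 12 to 46 mm above the arbor's origin. Above it a cone point ends 68 mm above the origin. Axes as the arbor's.
- rack: dark steel storage block fixed to the bench, 80 x 80 x 60 mm high, with one round hole 35 mm wide and 54 deep in its top. The arbor starts with its shank in the hole and its flange on the block's top, turned anyhow. Origin: centre of the underside.
- positioner: bench welding positioner, fixed to the bench: grey foot 130 x 130 x 38 mm, round bearing housing up to 86 mm, handwheel low on its +x side reaching 101 mm from the axis, upright steel spindle on top, 72 mm diameter. Origin: centre of the underside, on the spindle axis, z up. The spindle is braked and turns only under 0.9 N m, so a light twist on the dogs does not move it.
- socket_mouth (a point): centre of the spindle's flat face, 100 mm above the positioner's origin, axes as the positioner's; the arbor is home when its origin is here. Taper socket 32 mm wide at the mouth, 0.6 mm play all round when home. A knock-out pin in it meets the shank's end 4 mm before home and slides down under 10 N (friction, no spring), so a steady push of 10 to 20 N takes the arbor home.
- dogs (a point): point on the spindle axis 7 mm above its face, level with the tops of the two drive dogs. Dogs: dark, 14 mm wide, at 22 to 32 mm off the axis on opposite sides, along the positioner's x axis give or take 0.6 rad: their turn is not measured; find it by feel or eye. Until the slots meet them the flange rides on them, arbor origin here; then it drops 3 mm freely.
- angle_piece: bystander: short piece of rusty steel angle, 75 x 50 x 50 mm high, origin under its centre
- v_block: bystander: steel V-block 45 x 60 x 42 mm high, origin under its centre
- welding_magnet: bystander: flat arrow-shaped welding magnet 60 x 60 x 16 mm, origin under its centre
- coupon: bystander: flat steel weld coupon 50 x 100 x 12 mm, origin under its centre
There are look-alikes about, which are no part of the job. What is shaped like the rack but blue or orange is not meant.

How it is judged:
By the outcome, as a careful person would: the job done as asked, in the order asked, and still so for the second after the job is handed in, with the robot touching nothing.
It also fails if it takes over 72 s, if anything falls off the work surface, if the arm or the gripper's body presses on something with over 40 N, if the wrist force passes 120 N, or if a joint passes its speed limit or range.

## Working session

There is one attempt and no reset: what is moved stays moved. The work goes in short steps, Python scripts to look and compute and a shell command to move; the robot and the scene stay as the last step left them, time stands still between calls to the robot, and variables do not carry over. Pictures are saved under pics/ and viewed, and the job is handed in when it is done.

```bash
mkdir -p pics; ls; python3 - <<'E'
from bench import state,capture
import cv2,numpy as np
s=state();print(s)
for n in ["scene","side","wrist"]:
    c=capture(n);cv2.imwrite(f"pics/{n}0.png",c["pixels"][:,:,::-1]);np.savez(f"pics/{n}0.npz",**c)
    print(n,c["fovy"],c["cx"],c["cy"],np.round(c["extrinsics"],3).tolist())
E
```

```text
pics
{'time_s': 0.0, 'joints': array([-1.26199863e+00,  8.75076984e-02,  1.75137347e-01,  1.65978624e+00,
        1.28964729e-05,  1.57077930e+00]), 'joint_vel': array([-0.00029178, -0.002237  ,  0.00102938,  0.00172344, -0.00157135,
       -0.00096298]), 'effort': array([ 3.71123115e-04, -5.20393789e+01,  4.64794171e+01,  1.67806156e-02,
       -1.53036390e-04, -8.63582528e-06]), 'ee_pos': array([ 167.09497131, -523.79333855,  244.55851571]), 'tool_rot': array([3.13209505, 1.569436  , 1.87011343]), 'contact_force': array([ 0.01244121,  0.12748012, -0.55387545]), 'moment': array([-0.01532375, -0.05177555,  0.04243136]), 'grip_width': 85.48502201558154}
scene 53.89643621619244 259.225227118781 191.60110449191785 [[-0.756, -0.365, 0.543, 112.909], [-0.654, 0.404, -0.639, 739.086], [0.014, -0.839, -0.544, 577.139], [0.0, 0.0, 0.0, 1.0]]
side 56.983152111097446 258.25059602159814 190.13195009642922 [[-0.98, -0.098, 0.171, 446.817], [-0.197, 0.434, -0.879, 900.531], [0.012, -0.896, -0.444, 481.686], [0.0, 0.0, 0.0, 1.0]]
wrist 65.70646984690485 256.1444018814119 196.1093877758265 [[0.303, -0.918, -0.256, 231.101], [-0.953, -0.293, -0.08, -504.286], [-0.001, 0.268, -0.963, 372.866], [0.0, 0.0, 0.0, 1.0]]
```

View pics/scene0.png

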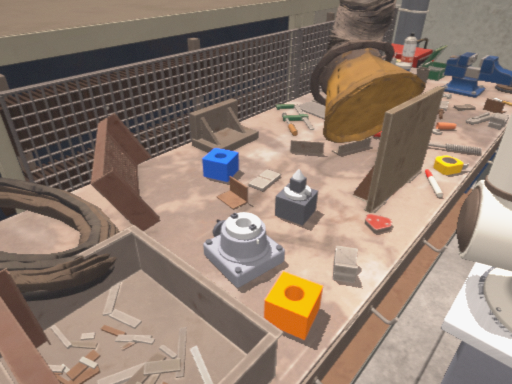

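View pics/side0.png

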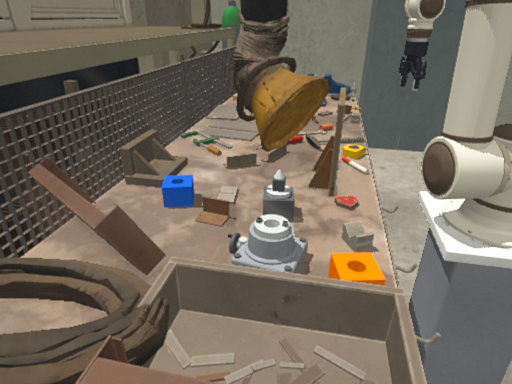

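View pics/wrist0.png

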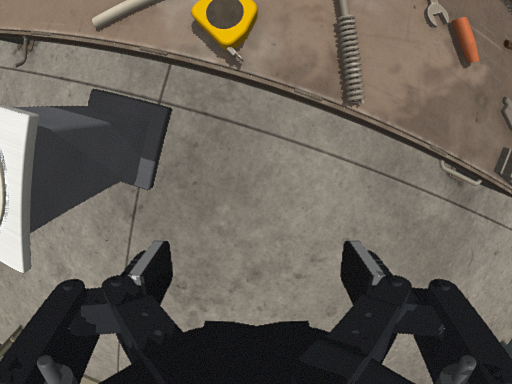

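The scene view shows the arbor in the dark rack at about (297,195), the positioner at (243,245), the blue block look-alike at (220,163) and the orange one at (293,303). There is an upright plate at (405,145) and a hood at (370,95). Next I'll measure these and enlarge the relevant crops.

```bash
cat > h.py <<'E'
import numpy as np,cv2
def load(p): return dict(np.load(p))
def f_of(c): return 192/np.tan(np.radians(float(c["fovy"])/2))
def cloud(c):
    f=f_of(c);d=c["depth"];v,u=np.mgrid[0:384,0:512]
    x=(u-c["cx"])/f;y=(v-c["cy"])/f
    P=np.stack([x*d,y*d,d],-1)@c["extrinsics"][:3,:3].T+c["extrinsics"][:3,3]
    P[d<=0]=np.nan
    return P
def ray(c,u,v,fish=False):
    f=f_of(c);a=np.stack([np.asarray(u,float)-c["cx"],np.asarray(v,float)-c["cy"]],-1)/f
    if fish:
        r=np.linalg.norm(a,axis=-1,keepdims=True)+1e-12
        d=np.concatenate([a/r*np.sin(r),np.cos(r)],-1)
    else: d=np.concatenate([a,np.ones(a.shape[:-1]+(1,))],-1)
    return c["extrinsics"][:3,3],d@c["extrinsics"][:3,:3].T
def onplane(c,u,v,z,fish=False):
    o,d=ray(c,u,v,fish);t=(z-o[2])/d[...,2];return o+t[...,None]*d
def proj(c,P,fish=False):
    E=c["extrinsics"];q=(np.asarray(P,float)-E[:3,3])@E[:3,:3];f=f_of(c)
    if fish:
        rho=np.linalg.norm(q[...,:2],axis=-1);th=np.arctan2(rho,q[...,2]);k=f*th/np.maximum(rho,1e-9)
        return q[...,:2]*k[...,None]+[c["cx"],c["cy"]]
    return q[...,:2]/q[...,2:]*f+[c["cx"],c["cy"]]
def crop(c,u0,u1,v0,v1,k,name):
    im=c["pixels"][v0:v1,u0:u1,::-1];cv2.imwrite(name,cv2.resize(im,None,fx=k,fy=k,interpolation=cv2.INTER_CUBIC))
E
python3 - <<'E'
from h import *
s=load("pics/scene0.npz");d=load("pics/side0.npz")
crop(s,190,350,150,290,5,"pics/sc1.png");crop(d,220,330,160,280,5,"pics/sd1.png")
for n,c,pts in [("scene",s,dict(tip=(298,171),collar=(297,186),racktop=(283,203),spindle=(258,225),foot=(243,268),plate_top=(440,92),plate_bot=(375,200),platetopL=(385,135),hood=(345,135),hood2=(375,95),hood3=(420,85),vb=(346,262),mag=(377,224),ang=(235,192),coup=(265,180),plate2=(300,148),gusset=(368,185))),("side",d,dict(tip=(279,172),plate=(338,150),hood=(270,145),hood2=(300,100),hood3=(262,20)))]:
    P=cloud(c)
    for k,(u,v) in pts.items(): print(n,k,np.round(P[v,u]))
    # overall: things above z=150 within reach
    m=(P[...,2]>130)&(np.hypot(P[...,0],P[...,1])<900)&(P[...,0]>150)
    q=P[m]; H,xe,ye=np.histogram2d(q[:,0],q[:,1],bins=[np.arange(150,901,75),np.arange(-600,601,75)])
    print(H.astype(int))
E
```

```text
scene tip [554.  77. 125.]
scene collar [545.  89.  92.]
scene racktop [565. 115.  46.]
scene spindle [507. 277. 102.]
scene foot [491. 339.  38.]
scene plate_top [ 396. -342.  254.]
scene plate_bot [406. -66.  36.]
scene platetopL [412. -55. 219.]
scene hood [ 637. -306.   65.]
scene hood2 [ 546. -272.  228.]
scene hood3 [ 459. -364.  255.]
scene vb [352. 172.  23.]
scene mag [366.  -3.  16.]
scene ang [727. 118.   9.]
scene coup [707.  14.   9.]
scene plate2 [ 743. -209.   19.]
scene gusset [ 446. -100.   49.]
[[   0    0    0    0    0    0    0    3 1271 1447    0    0    0    0
     0    0]
 [   0    0    0    0    0    0    0    0    0    0    0    0    0    0
     0    0]
 [   0    0    0    0    0    0    0    0    0    0    0    0    0    0
     0    0]
 [   0    0    1  425  523  608  726  634    0    0    0    0    0    0
     0    0]
 [   0    0  242  519  343   80    0    0    0    0    0    0    0    0
     0    0]
 [   0    0  145  650  974  781   21    0    0    0    0    0    0    0
     0    0]
 [   0  105  847  509  938  699   55    0    0    0    0    0    0    0

[... 565 characters left out ...]
0    0
     0    0]
 [   0    0    0    0    0    0    0    0    0    0    0    0    0    0
     0    0]
 [   0    0    1   18   24   24   39  340    0    0    0    0    0    0
     0    0]
 [   0    0  286  268  150   51    0    0    0    0    0    0    0    0
     0    0]
 [   0    0   95  290  527  532   28    0    0    0    0    0    0    0
     0    0]
 [   0   18  560  744  711  776   64    0    0    0    0    0    0    0
     0    0]
 [   0    0  376 1145  821    1    0    0    0    0    0    0    0    0
     0    0]
 [   0    0  430  165    7    0    0    0    0    0    0    0    0  290
     0    0]
 [   0    0    0    0    0    0    0    0    0    0    0    0    0    0
     0    0]]
```

```bash
python3 - <<'E'
from h import *
# occupancy map: min/max height in cells from both cams
P=np.concatenate([cloud(load(f"pics/{n}0.npz")).reshape(-1,3) for n in("scene","side")])
P=P[~np.isnan(P[:,0])]
xs=np.arange(150,801,50);ys=np.arange(-500,451,50)
print("      "+" ".join(f"{y:5d}" for y in ys))
for x in xs:
    r=[]
    for y in ys:
        q=P[(P[:,0]>=x)&(P[:,0]<x+50)&(P[:,1]>=y)&(P[:,1]<y+50),2]
        r.append(f"{q.max():5.0f}" if len(q)>3 else "    .")
    print(x,"  "+" ".join(r))
E
```

```text
-500  -450  -400  -350  -300  -250  -200  -150  -100   -50     0    50   100   150   200   250   300   350   400   450
150     531   332  -809  -811  -813     .     .     .     .   501   514   512   223     .     .     .     .     .     .     .
200     531  -811  -809  -810  -813  -814     .     .   -17   184   187     .     .   -17   -18     .     .   -17   -17     .
250      26    27     4     3    17    13     3     4     4     3     3     4     3     3     3     3     4     3     4     2
300      34    36    34    19    19    18     3     4     4    16    11     3    44    45    45    62    63    63   113   116
350      33    36   263   265   266   267   248     4     5    17    17     3    43    45    44    62    63    63   111   116
400       3     3   264   265   267   268   270   272   273   122     3     3     4     3     4     3    62    63   112   115
450      28   218   273   302   304   303     2    89    85     3     4     3     3     4    46   100    88    45     .   115
500       4   191   230   303   312   309   294     3     3     4    74   126    74     3    87   109   103    42     .   116
550      20   334   356   361   320   309   290   238     3     2    61   128    74     4     .   109   102    37     .   115
600     497   526   525   524   363   304   275   232     3     2     3     3     4     3     2    53    44     3   112   115
650       .   388   484   523   359   346   229     3     3    11    13    12    51     7     4     4     4     4     .   115
700       3    17   515   523   292   324     5     4     2    13    14    12    52     7     3     3    33    37     .    87
750     408   489   524   299   214   207    47     3     4     3     3    61    26     7     4     3    47   158   181    84
800     388   365    18    25    23     4     3     3     3     4    62    63    62     3     3     3     2    78   180   160
```

View pics/sc1.png

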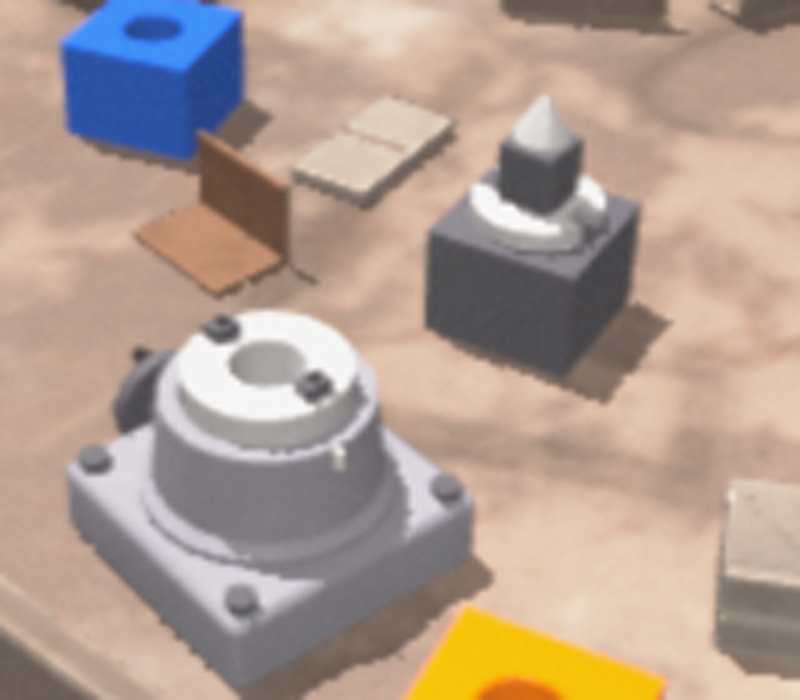

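View pics/sd1.png

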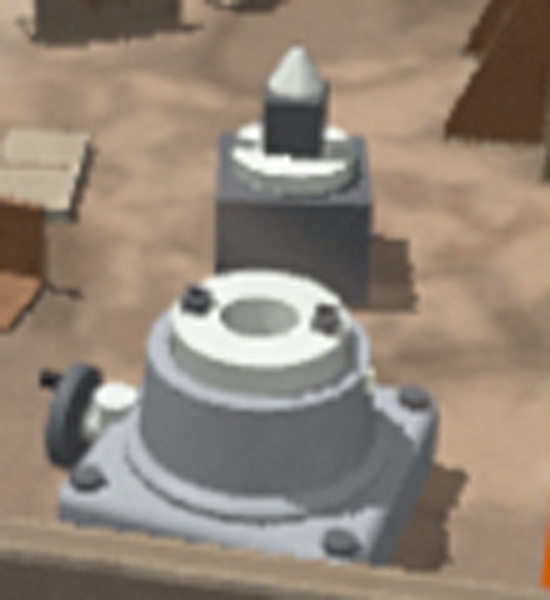

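The only dark block is the one at scene (297,205). It holds the arbor, so it is the rack. The blue one (220,163) and the orange one (293,303) are empty look-alikes, and the crop confirms this. The dogs show at crop (222,328) and (316,384), with the handwheel on the far side. Next I'll measure positions.

```bash
python3 - <<'E'
from h import *
boxes={"scene":(215,268,205,245),"side":(245,300,208,240)}
for n in("scene","side"):
    c=load(f"pics/{n}0.npz");P=cloud(c)
    u0,u1,v0,v1=boxes[n]
    z=P[v0:v1,u0:u1,2]
    g=c["pixels"][v0:v1,u0:u1].astype(int).mean(-1)
    face=(z>96)&(z<105)&(g>150)
    k,l,st,ce=cv2.connectedComponentsWithStats(face.astype(np.uint8));i=1+np.argmax(st[1:,4]);m=(l==i)
    hull=cv2.convexHull(np.argwhere(m)[:,::-1].astype(np.float32))[:,0]
    W=onplane(c,hull[:,0]+u0,hull[:,1]+v0,100.)[:,:2].astype(np.float32)
    (cx,cy),r=cv2.minEnclosingCircle(W); e=cv2.fitEllipse(W); print(n,"face",cx,cy,r,"ell",e,m.sum())
    dark=(g<95)&(cv2.fillConvexPoly(np.zeros_like(face,np.uint8),hull.astype(int),1)>0)
    dark=(g<90)
    k,l,st,ce=cv2.connectedComponentsWithStats(dark.astype(np.uint8))
    for i in range(1,k):
        if st[i,4]>8: 
            vv,uu=np.where(l==i); print(" dark",st[i],ce[i]+[u0,v0],onplane(c,ce[i][0]+u0,ce[i][1]+v0,105.).round(1))
E
```

```text
scene face 535.7342529296875 290.2253112792969 38.612735748291016 ell ((535.8901977539062, 289.972900390625), (72.02656555175781, 76.44012451171875), 40.68653106689453) 478
 dark [ 0 20  6 11 38] [217.42105263 230.15789474] [553.5 346.  105. ]
side face 537.4205322265625 289.1505432128906 36.683170318603516 ell ((537.3095703125, 289.19781494140625), (71.17053985595703, 73.05644226074219), 169.06105041503906) 371
 dark [ 18   0  37  14 296] [283.9527027  212.03378378] [517.8 246.2 105. ]
 dark [12 10  5  4 14] [259.07142857 219.78571429] [563.4 288.9 105. ]
```

```bash
python3 - <<'E'
from h import *
s=load("pics/scene0.npz");d=load("pics/side0.npz")
for c,pts in((s,[(234.2,214.8),(253,226)]),(d,[(259.2,219.3),(285.2,223.3)])):
    a=[onplane(c,u,v,106.) for u,v in pts];print(np.round(a,1),(a[0]+a[1])/2,np.arctan2(*(a[0]-a[1])[1::-1]))
# arbor tip (z=128), collar top silhouettes
print(onplane(s,298.8,169.5,128.),onplane(d,278.8,169.5,128.))
# foot edges for positioner yaw: corners scene at z=38
for u,v in((190+70/5,150+465/5),(190+240/5,150+655/5),(190+472/5,150+495/5)): print(onplane(s,u,v,38.))
# rack top corners
for u,v in((190+428/5,150+235/5),(190+572/5,150+275/5),(190+640/5,150+208/5)): print(onplane(s,u,v,60.))
E
```

```text
[[563.4 288.  106. ]
 [509.  290.  106. ]] [536.19977724 289.02544642 106.        ] -0.03595258742472237
[[563.2 288.6 106. ]
 [509.1 292.5 106. ]] [536.16886762 290.55452233 106.        ] -0.0722360672249324
[554.03166019  73.58482752 128.        ] [555.307165    72.85303656 128.        ]
[605.75046723 340.07575511  38.        ]
[474.67099078 371.47518579  38.        ]
[464.09125371 239.50356917  38.        ]
[582.72306427 122.99091915  60.        ]
[509.92529599 103.64353345  60.        ]
[518.45744665  32.03322735  60.        ]
```

```bash
python3 -m handwheel '[[[-60,0,0],[0,0,0],100],[[-120,0,0],[0,0,0],100],[[-150,0,0],[0,0,0],100]]'; python3 - <<'E'
from bench import state
from scipy.spatial.transform import Rotation as R
s=state();print(R.from_euler('xyz',s['tool_rot']).as_matrix().round(3))
E
```

```text
time_s: 0.52
ee_pos: [167.1, -523.8, 398.3]
tool_rot: [-0.013, 1.568, -1.275]
contact_force: [0.1, -1.4, -0.1]
grip_width: 85.4
[[ 0.001  0.953  0.304]
 [-0.003  0.304 -0.953]
 [-1.    -0.     0.003]]
```

```bash
python3 -m handwheel '[[[0,32,-38],[-6,0,0],100],[[0,64,-77],[-12,0,0],100],[[0,96,-115],[-18,0,0],100],[[0,129,-153],[-24,0,0],100],[[0,161,-191],[-30,0,0],100],[[0,193,-230],[-36,0,0],100],[[0,225,-268],[-42,0,0],100],[[0,225,-268],[-42,0,0],100]]'; python3 - <<'E'
from bench import state
from scipy.spatial.transform import Rotation as R
s=state();print(s['joints'],R.from_euler('xyz',s['tool_rot']).as_matrix().round(3))
E
```

```text
time_s: 1.52
ee_pos: [300.8, -197.9, 395.6]
tool_rot: [0.367, 1.57, -0.156]
contact_force: [0.0, 0.2, -0.1]
grip_width: 85.6
[-5.82200381e-01 -2.40647759e-01  1.75867371e-01  1.98654178e+00
  3.49843249e-04  1.51140716e+00] [[ 0.001  0.499  0.866]
 [-0.     0.866 -0.499]
 [-1.     0.     0.001]]
```

```bash
python3 -m handwheel '[[[0,45,15],[-6,0,0],100],[[10,90,31],[-12,0,0],100],[[20,135,46],[-18,0,0],100],[[30,180,62],[-24,0,0],100],[[40,225,77],[-30,0,0],100],[[50,270,92],[-36,0,0],100],[[55,313,107],[-40,0,0],100],[[55,313,107],[-40,0,0],100],[[55,313,107],[-40,0,0],100]]'; python3 - <<'E'
from bench import state,capture
from h import *
from scipy.spatial.transform import Rotation as R
s=state();print(s['joints'],R.from_euler('xyz',s['tool_rot']).as_matrix().round(3))
c=capture("wrist");np.savez("pics/w1.npz",**c);cv2.imwrite("pics/w1.png",c["pixels"][:,:,::-1]);print(c["extrinsics"].round(3))
E
```

```text
time_s: 2.65
ee_pos: [550.3, 15.0, 340.0]
tool_rot: [-2.984, 1.57, -2.816]
contact_force: [-0.2, 0.9, 0.3]
grip_width: 85.6
[ 2.73846480e-02  1.50439106e-01  4.34316127e-01  1.85560735e+00
 -2.86662069e-04  1.43060548e+00] [[-0.001 -0.167  0.986]
 [-0.     0.986  0.167]
 [-1.    -0.    -0.001]]
[[ 9.86000e-01  1.60000e-01  4.40000e-02  5.38402e+02]
 [ 1.66000e-01 -9.50000e-01 -2.65000e-01  8.09760e+01]
 [-1.00000e-03  2.68000e-01 -9.63000e-01  4.68206e+02]
 [ 0.00000e+00  0.00000e+00  0.00000e+00  1.00000e+00]]
```

View pics/w1.png

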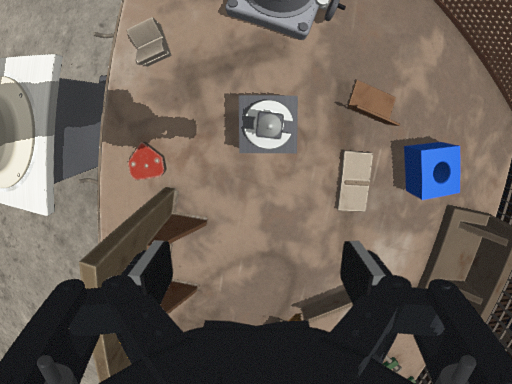

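The wrist view shows the arbor from above at (267,124) in the dark rack. Its two slots lie to the left and right in the picture. I'll enlarge it and measure.

```bash
python3 - <<'E'
from h import *
c=load("pics/w1.npz");crop(c,230,305,85,160,8,"pics/w1c.png")
E
```

```text
(no output)
```

View pics/w1c.png

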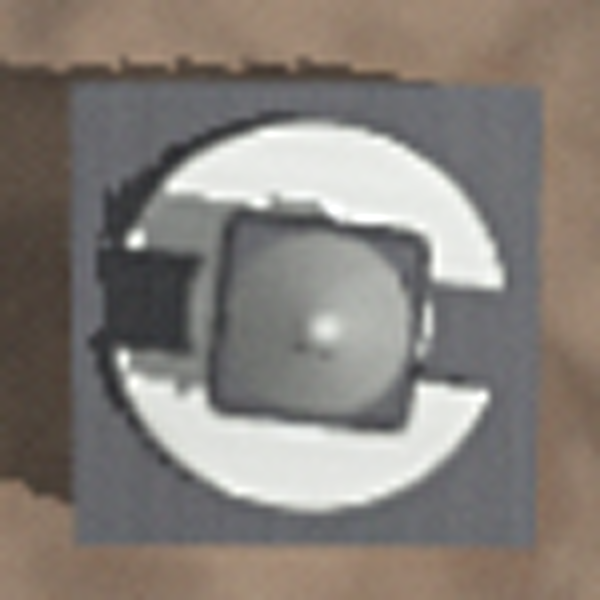

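```bash
python3 - <<'E'
from h import *
c=load("pics/w1.npz")
q=lambda l,z:onplane(c,230-.5+np.array([p[0] for p in l])/8+1/16,85-.5+np.array([p[1] for p in l])/8+1/16,z,True)
K=q([(240,212),(428,236),(408,428),(215,408)],106.);print(K.round(1),K.mean(0))
for i in range(4):
    e=K[(i+1)%4]-K[i];print(np.linalg.norm(e),np.arctan2(e[1],e[0])%(np.pi/2))
print("tip",q([(325,327)],128.))
S=q([(505,290),(437,285),(490,388),(425,380),(100,250),(195,250),(95,345),(185,352)],72.);print(S.round(1))
# flange outline circle
g=c["pixels"].mean(-1);m=(g>170).astype(np.uint8);m[:85]=0;m[160:]=0;m[:,:230]=0;m[:,305:]=0
h=cv2.convexHull(np.argwhere(m)[:,::-1].astype(np.float32))[:,0]
W=onplane(c,h[:,0],h[:,1],72.,True)[:,:2].astype(np.float32);print(cv2.minEnclosingCircle(W))
print(onplane(c,np.array([239.,298,298,239]),np.array([95.5,96,153.5,153.5]),60.,True).mean(0))
E
```

```text
[[541.2  86.8 106. ]
 [569.7  88.2 106. ]
 [571.9  58.8 106. ]
 [542.5  56.7 106. ]] [556.33849792  72.63139256 106.        ]
28.554750063064905 0.04793300171970382
29.52836506818171 0.07351539004788865
29.49411016283214 0.06843882569842163
30.123986623009504 0.04202951115803888
tip [[555.68338709  72.31560676 128.        ]]
[[586.9  82.4  72. ]
 [575.6  81.1  72. ]
 [587.4  65.7  72. ]
 [576.4  65.1  72. ]
 [519.8  77.4  72. ]
 [535.2  79.9  72. ]
 [521.5  61.6  72. ]
 [536.4  62.9  72. ]]
((555.8287963867188, 72.27114868164062), 32.4647216796875)
[556.85716908  71.52078048  60.        ]
```

```bash
python3 -m handwheel '[[[0,28,8],[3,0,0],100],[[0,55.6,15.2],[6.4,0,0],100],[[60,55.6,15.2],[6.4,0,0],100],[[120,55.6,15.2],[6.4,0,0],100],[[170,55.6,15.2],[6.4,0,0],100],[[170,55.6,15.2],[6.4,0,0],100],[[170,55.6,15.2],[6.4,0,0],100]]'; python3 - <<'E'
from bench import state,capture
from h import *
from scipy.spatial.transform import Rotation as R
s=state();print(s['ee_pos'],s['joints'],R.from_euler('xyz',s['tool_rot']).as_matrix().round(4))
c=capture("wrist");np.savez("pics/w2.npz",**c);cv2.imwrite("pics/w2.png",c["pixels"][:,:,::-1])
E
```

```text
time_s: 3.58
ee_pos: [556.7, 72.7, 173.4]
tool_rot: [0.056, 1.567, 0.112]
contact_force: [0.1, -1.0, -0.1]
grip_width: 85.0
[556.70840679  72.73007291 173.38475025] [ 1.29937367e-01  9.54143500e-02  4.61207381e-02  1.51796847e+00
 -6.23013384e-05  1.64445577e+00] [[ 3.500e-03 -5.620e-02  9.984e-01]
 [ 4.000e-04  9.984e-01  5.620e-02]
 [-1.000e+00  2.000e-04  3.500e-03]]
```

View pics/w2.png

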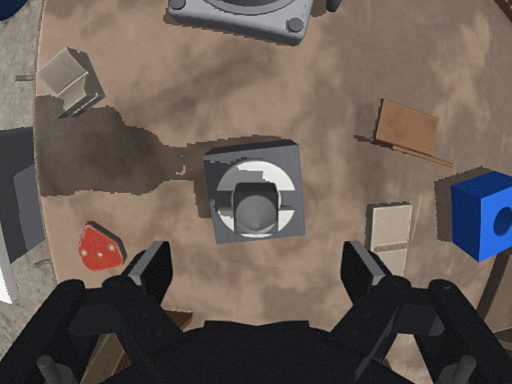

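The arbor at (257,215) is centred between the jaws, which are at (155,265) and (365,265), and squared to them. I'll go down around the collar.

```bash
python3 -m handwheel '[[[40,0,-0.5],[0,0,0],100],[[70,0,-0.5],[0,0,0],100],[[77,0,-0.5],[0,0,0],100],[[77,0,-0.5],[0,0,0],100],[[77,0,-0.5],[0,0,0],100]]'
```

```text
time_s: 4.25
ee_pos: [556.6, 73.4, 95.4]
tool_rot: [0.075, 1.568, 0.132]
contact_force: [-0.1, 0.2, -0.2]
grip_width: 85.0
```

```bash
python3 -m handwheel '[[[3,0,0],[0,0,0],100],[[3,0,0],[0,0,0],100],[[3,0,0],[0,0,0],0],[[3,0,0],[0,0,0],0],[[3,0,0],[0,0,0],0],[[3,0,0],[0,0,0],0],[[3,0,0],[0,0,0],0],[[3,0,0],[0,0,0],0]]'; python3 - <<'E'
from bench import state,capture
from h import *
s=state();print(s['ee_pos'],s['contact_force'],s['moment'],s['grip_width'])
c=capture("wrist");np.savez("pics/w3.npz",**c);cv2.imwrite("pics/w3.png",c["pixels"][:,:,::-1])
E
```

```text
time_s: 5.25
ee_pos: [555.8, 73.3, 90.6]
tool_rot: [0.053, 1.57, 0.111]
contact_force: [0.4, -0.9, 3.3]
grip_width: 31.4
[555.75667361  73.31431406  90.57757708] [ 0.39787883 -0.92492438  3.26456669] [-0.00246821 -0.13413096  0.05033903] 31.403599381949295
```

View pics/w3.png

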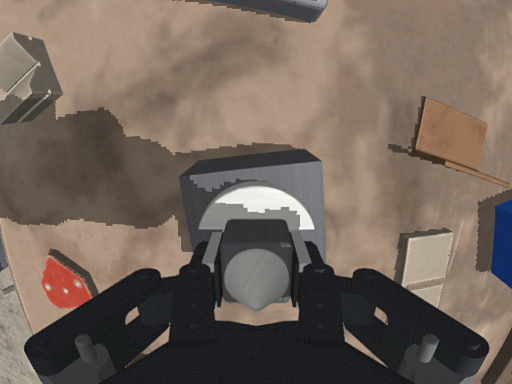

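Gripped, with the opening at 31.4 mm on the collar. I'll lift straight up and then move part of the way over to look at the spindle with the same camera.

```bash
python3 -m handwheel '[[[-15,0,0],[0,0,0],0],[[-40,0,0],[0,0,0],0],[[-80,0,0],[0,0,0],0],[[-115,0,0],[0,0,0],0],[[-130,30,-4],[0,0,0],0],[[-130,65,-8],[0,0,0],0],[[-130,95,-13],[0,0,0],0],[[-130,108,-13],[0,0,0],0],[[-130,108,-13],[0,0,0],0],[[-130,108,-13],[0,0,0],0]]'; python3 - <<'E'
from bench import state,capture
from h import *
s=state();print(s['ee_pos'],s['contact_force'],s['moment'],s['grip_width'])
c=capture("wrist");np.savez("pics/w4.npz",**c);cv2.imwrite("pics/w4.png",c["pixels"][:,:,::-1])
E
```

```text
time_s: 6.55
ee_pos: [536.4, 179.6, 220.2]
tool_rot: [-2.344, 1.57, -2.288]
contact_force: [0.1, -0.1, -4.4]
grip_width: 31.3
[536.41108471 179.60404842 220.23862627] [ 0.1124811  -0.06212244 -4.36541437] [0.01278127 0.04282898 0.0215563 ] 31.271220753409352
```

View pics/w4.png

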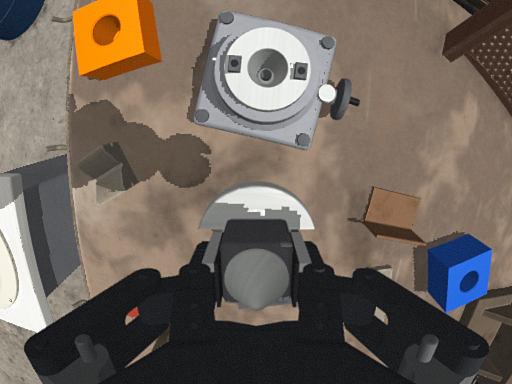

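The positioner is in full view: spindle face at (267,68) and dogs at (234,65) and (300,71). The arbor is held straight. Now I'll measure the spindle and dogs.

```bash
python3 - <<'E'
from h import *
c=load("pics/w4.npz");crop(c,215,320,15,120,7,"pics/w4c.png")
g=c["pixels"].mean(-1)
u0,v0=215,15
sub=g[v0:120,u0:320]
m=(sub>185).astype(np.uint8)
k,l,st,ce=cv2.connectedComponentsWithStats(m);i=1+np.argmax(st[1:,4])
h=cv2.convexHull(np.argwhere(l==i)[:,::-1].astype(np.float32))[:,0]
W=onplane(c,h[:,0]+u0,h[:,1]+v0,100.,True)[:,:2].astype(np.float32);print(cv2.minEnclosingCircle(W),cv2.fitEllipse(W))
d=(sub<75).astype(np.uint8)
k,l,st,ce=cv2.connectedComponentsWithStats(d);pts=[]
for i in range(1,k):
    if st[i,4]>40: print(st[i],ce[i]+[u0,v0],onplane(c,*(ce[i]+[u0,v0]),106.,True).round(1))
E
```

```text
((538.9143676757812, 287.62396240234375), 35.86106872558594) ((538.9315795898438, 287.6365966796875), (71.31999969482422, 71.45364379882812), 125.00386810302734)
[16 45  7  7 41] [234.          62.75609756] [511.6 288.9 106. ]
[46 55 10 11 74] [266.33783784  74.97297297] [538.1 280.  106. ]
[ 7 84 27 21 63] [234.66666667 111.63492063] [514.4 248.6 106. ]
```

View pics/w4c.png

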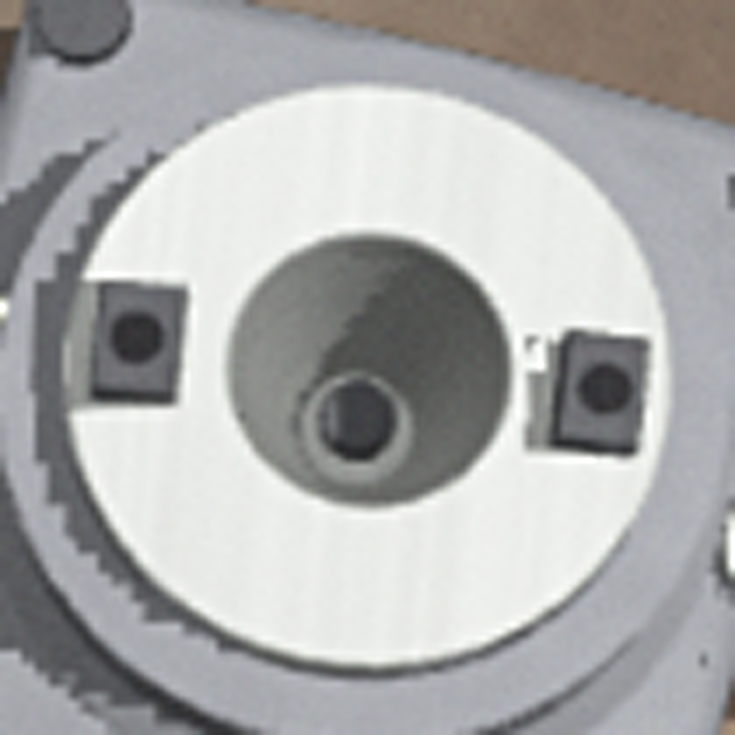

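```bash
python3 -m handwheel '[[[-60,20,1],[0,0,0],0],[[-118,45,2],[0,0,0],0],[[-118,51,3],[0,0,0],0],[[-118,51,3],[0,0,0],0],[[-118,51,3],[0,0,0],0]]'; python3 - <<'E'
from bench import state,capture
from h import *
s=state();print(s['ee_pos'],s['contact_force'],s['moment'],s['grip_width'])
c=capture("wrist");np.savez("pics/w5.npz",**c)
a=load("pics/w4.npz")
D=onplane(a,215-.43+np.array([138,606])/7,15-.43+np.array([336,388])/7,107.,True);print(D,D.mean(0),np.arctan2(*(D[1]-D[0])[1::-1]))
g=c["pixels"].mean(-1);u0,u1,v0,v1=220,315,75,170
sub=g[v0:v1,u0:u1]
m=(sub>185).astype(np.uint8)
k,l,st,ce=cv2.connectedComponentsWithStats(m);i=1+np.argmax(st[1:,4]);print(st[i])
h=cv2.convexHull(np.argwhere(l==i)[:,::-1].astype(np.float32))[:,0]
W=onplane(c,h[:,0]+u0,h[:,1]+v0,100.,True)[:,:2].astype(np.float32);print(cv2.minEnclosingCircle(W),cv2.fitEllipse(W))
crop(c,u0,u1,v0,v1,8,"pics/w5c.png")
E
```

```text
time_s: 7.22
ee_pos: [536.2, 230.5, 336.2]
tool_rot: [-2.725, 1.567, -2.669]
contact_force: [0.1, -0.2, -4.8]
grip_width: 31.2
[536.23306857 230.52046633 336.23874588] [ 0.09004244 -0.16676175 -4.77609755] [-0.02255289 -0.02633446 -0.00681623] 31.206164552496265
[[511.93725246 288.85987042 107.        ]
 [565.76038153 286.26572223 107.        ]] [538.84881699 287.56279633 107.        ] -0.04816037795273873
[  14   20   58   58 1814]
((538.9586791992188, 287.7264709472656), 35.94477462768555) ((539.0048828125, 287.5980224609375), (71.1612548828125, 71.35295867919922), 47.418094635009766)
```

View pics/w5c.png

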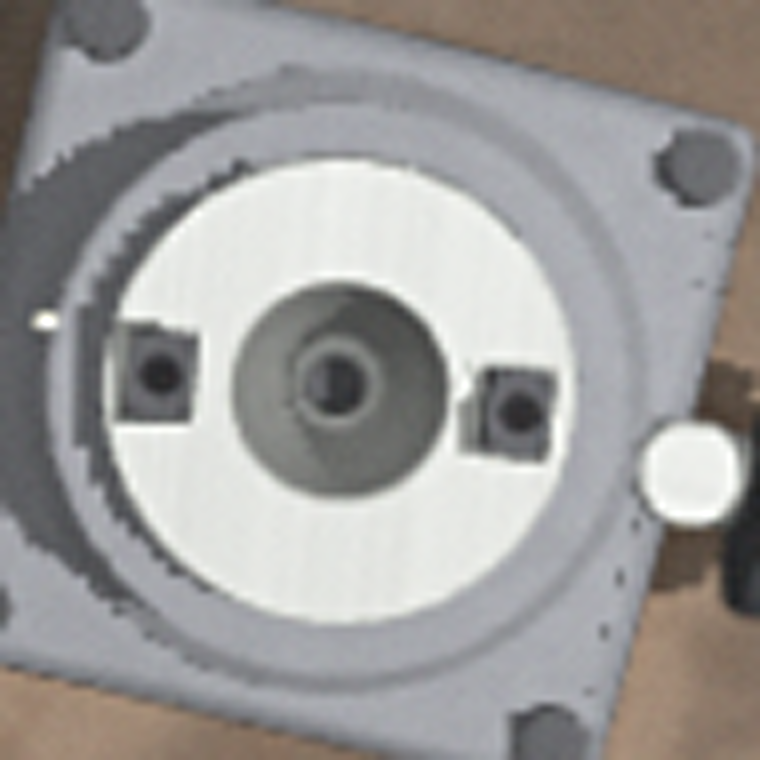

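The wrist looks agree: spindle at (539.0, 287.6), dogs at −0.048 rad, arbor yaw about +0.056. I'll move over the spindle, still 6° off the dogs, and stop with the shank's end just above the mouth.

```bash
python3 -m handwheel '[[[20,40,4],[0,0,0],0],[[60,57.8,5.9],[0,0,0],0],[[110,57.8,5.9],[0,0,0],0],[[145,57.8,5.9],[0,0,0],0],[[148,57.8,5.9],[0,0,0],0],[[148,57.8,5.9],[0,0,0],0],[[148,57.8,5.9],[0,0,0],0]]'; python3 - <<'E'
from bench import state,capture
from h import *
s=state();print(s['joints'])
for i in range(3):
  s=state();print(s['ee_pos'],s['tool_rot'],s['contact_force'])
for n in("scene","side"):
    c=capture(n);np.savez(f"pics/{n}1.npz",**c)
    crop(c,*((205,285,150,250) if n=="scene" else (235,315,140,240)),6,f"pics/{n}1c.png")
a=[cv2.imread(f"pics/{n}1c.png") for n in("scene","side")];cv2.imwrite("pics/both1.png",cv2.resize(np.hstack(a),None,fx=.8,fy=.8))
E
```

```text
time_s: 8.15
ee_pos: [539.6, 289.6, 192.4]
tool_rot: [0.438, 1.568, 0.495]
contact_force: [0.9, -0.1, -4.4]
grip_width: 31.6
[4.92545572e-01 2.22194585e-01 2.25661533e-01 1.57137656e+00
 7.37844676e-06 2.00619312e+00]
[539.64688313 289.61045748 192.37249822] [0.43795278 1.5679096  0.49510157] [ 0.85182076 -0.13901508 -4.43159733]
[539.64688313 289.61045748 192.37249822] [0.43795278 1.5679096  0.49510157] [ 0.85182076 -0.13901508 -4.43159733]
[539.64688313 289.61045748 192.37249822] [0.43795278 1.5679096  0.49510157] [ 0.85182076 -0.13901508 -4.43159733]
```

View pics/both1.png

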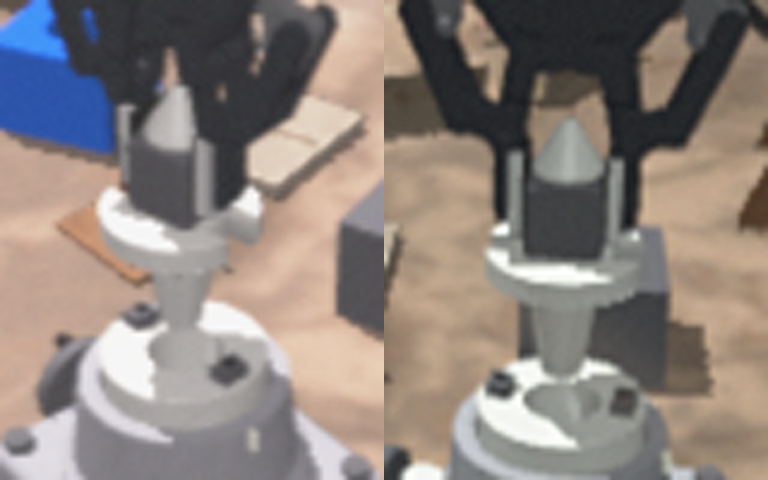

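The two views show the shank's end over the mouth: scene crop (182,330), side crop (562,375). Before lowering I'll check the alignment within the same fixed cameras.

```bash
python3 - <<'E'
from h import *
s=load("pics/scene1.npz");d=load("pics/side1.npz")
z=192.4-90.6+60; print("origin z",z)
print("tip",onplane(s,242.7,168.3,z+68),onplane(d,274,164.6,z+68))
# collar edge midpoints side: bottom front etc; flange extremes
print(load("pics/scene0.npz")["extrinsics"][:3,3]-s["extrinsics"][:3,3])
for n,c in(("scene",s),("side",d)):
    for P in([539,287.6,100],[536.3,289.7,100],[539,287.6,z-46]): print(n,P,proj(c,np.array(P)))
E
```

```text
origin z 161.8
tip [534.39534474 291.322362   229.8       ] [536.31377023 289.82907216 229.8       ]
[0. 0. 0.]
scene [539, 287.6, 100] [242.91399448 221.74258125]
scene [536.3, 289.7, 100] [243.18010315 222.74302899]
scene [539, 287.6, 115.80000000000001] [242.84027702 215.58882062]
side [539, 287.6, 100] [270.86915662 222.89865507]
side [536.3, 289.7, 100] [272.00360277 223.57914598]
side [539, 287.6, 115.80000000000001] [271.08516122 216.24003632]
```

Within each fixed camera, the lateral offset between the arbor axis and the spindle is about 0.5 mm. I'll lower the shank into the taper, still turned off the dogs.

```bash
python3 -m handwheel '[[[10,0,0],[0,0,0],0],[[20,0,0],[0,0,0],0],[[28,0,0],[0,0,0],0],[[32,0,0],[0,0,0],0],[[32,0,0],[0,0,0],0],[[32,0,0],[0,0,0],0]]'; python3 - <<'E'
from bench import state
s=state();print(s['contact_force'],s['moment'])
E
```

```text
time_s: 9.0
ee_pos: [539.1, 289.6, 158.6]
tool_rot: [0.417, 1.57, 0.474]
contact_force: [-0.0, 0.3, -4.6]
grip_width: 30.9
[-1.66775211e-04  3.19375849e-01 -4.62592210e+00] [-0.02820469  0.04000066  0.04077118]
```

```bash
python3 -m handwheel '[[[5,0,0],[0,0,0],0],[[10,0,0],[0,0,0],0],[[14,0,0],[0,0,0],0],[[16,0,0],[0,0,0],0],[[16,0,0],[0,0,0],0],[[16,0,0],[0,0,0],0]]'; python3 - <<'E'
from bench import state,capture
from h import *
s=state();print(s['contact_force'],s['moment'])
for n in("scene","side"):
    c=capture(n);np.savez(f"pics/{n}2.npz",**c)
    crop(c,*((205,285,160,260) if n=="scene" else (235,315,150,250)),6,f"pics/{n}2c.png")
a=[cv2.imread(f"pics/{n}2c.png") for n in("scene","side")];cv2.imwrite("pics/both2.png",cv2.resize(np.hstack(a),None,fx=.8,fy=.8))
E
```

```text
time_s: 9.75
ee_pos: [539.0, 289.5, 142.5]
tool_rot: [0.502, 1.571, 0.56]
contact_force: [-0.2, 0.5, -4.0]
grip_width: 31.0
[-0.1848286   0.50669351 -3.99758739] [ 0.02789389  0.00808015 -0.00440591]
```

View pics/both2.png

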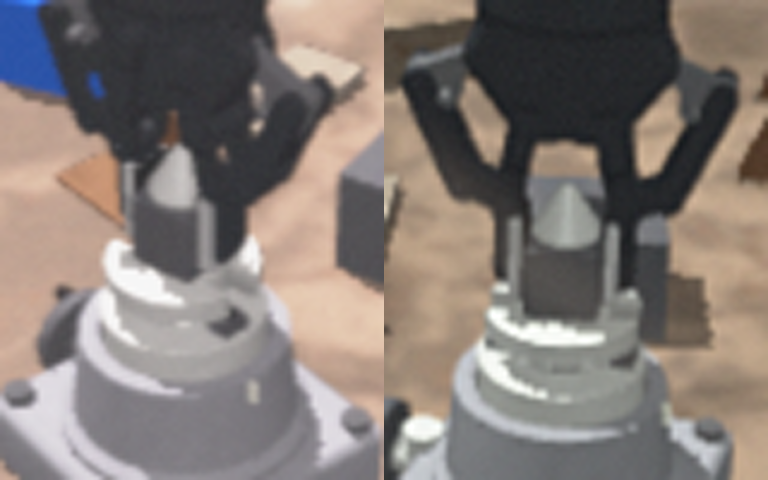

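The shank is in the taper and only the 4 N weight shows on the wrist. I'll lower until just above the dog tops and then turn.

```bash
python3 -m handwheel '[[[1.5,0,0],[0,0,0],0],[[3,0,0],[0,0,0],0],[[3,0,0],[0,0,0],0],[[3,0,0],[0,0,0],0]]'; python3 -m handwheel '[[[0,0,0],[2,0,0],0],[[0,0,0],[4,0,0],0],[[0,0,0],[6,0,0],0],[[0,0,0],[6,0,0],0],[[0,0,0],[6,0,0],0]]';python3 - <<'E'
from bench import state
from scipy.spatial.transform import Rotation as R
s=state();print(s['contact_force'],s['moment']);M=R.from_euler('xyz',s['tool_rot']).as_matrix();print(M.round(4),np.arctan2(M[1,2],M[0,2])) if 0 else print(M.round(4))
E
```

```text
time_s: 10.35
ee_pos: [539.0, 289.5, 139.3]
tool_rot: [-2.737, 1.571, -2.68]
contact_force: [-0.4, -0.4, -4.4]
grip_width: 31.1
time_s: 10.98
ee_pos: [539.0, 289.5, 139.3]
tool_rot: [0.381, 1.571, 0.334]
contact_force: [0.4, 0.7, -4.2]
grip_width: 30.9
[ 0.42158796  0.69373745 -4.16737099] [ 0.00592612  0.01056467 -0.01987923]
[[ 0.      0.047   0.9989]
 [ 0.      0.9989 -0.047 ]
 [-1.      0.      0.    ]]
```

```bash
python3 -m handwheel '[[[1,0,0],[0,0,0],0],[[2,0,0],[0,0,0],0],[[2.5,0,0],[0,0,0],0],[[2.5,0,0],[0,0,0],0]]'; python3 - <<'E'
from bench import state
s=state();print(s['contact_force'],s['moment'])
E
```

```text
time_s: 11.48
ee_pos: [538.9, 289.5, 136.7]
tool_rot: [-2.74, 1.571, -2.787]
contact_force: [0.4, 0.0, -4.4]
grip_width: 31.2
[ 0.43763328  0.04429116 -4.37004333] [-0.00234072 -0.010522   -0.05475841]
```

```bash
python3 -m handwheel '[[[0.7,0,0],[0,0,0],0],[[1.4,0,0],[0,0,0],0],[[1.8,0,0],[0,0,0],0],[[1.8,0,0],[0,0,0],0]]'; python3 - <<'E'
from bench import state,capture
from h import *
s=state();print(s['contact_force'],s['moment'])
c=capture("side");np.savez("pics/side3.npz",**c);crop(c,235,315,170,250,8,"pics/side3c.png")
E
```

```text
time_s: 11.98
ee_pos: [538.9, 289.5, 134.9]
tool_rot: [-2.462, 1.571, -2.51]
contact_force: [0.0, -0.9, -5.4]
grip_width: 31.0
[ 0.02524573 -0.85299581 -5.40193275] [ 0.02351224 -0.00033243  0.00638125]
```

View pics/side3c.png

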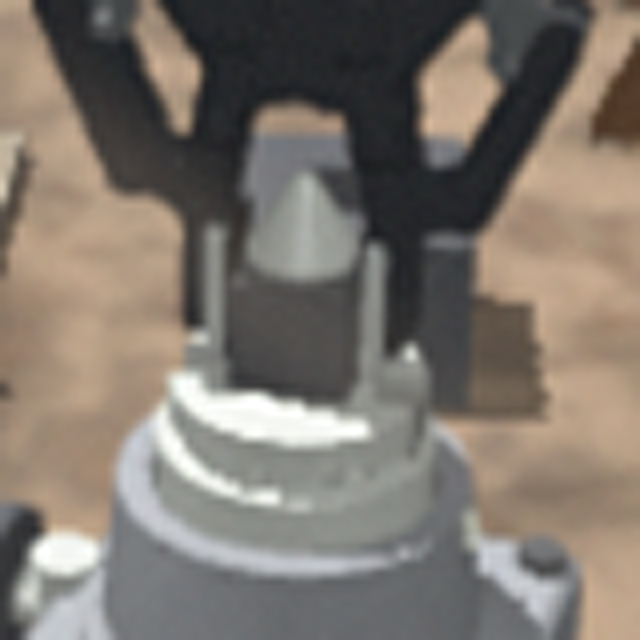

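The flange has come down past the dog tops with no force on the wrist, so the slots are over the dogs. I'll ease on to the pin.

```bash
python3 -m handwheel '[[[0.4,0,0],[0,0,0],0],[[0.8,0,0],[0,0,0],0],[[1.2,0,0],[0,0,0],0],[[1.2,0,0],[0,0,0],0]]'; python3 -m handwheel '[[[0.4,0,0],[0,0,0],0],[[0.8,0,0],[0,0,0],0],[[1.2,0,0],[0,0,0],0],[[1.2,0,0],[0,0,0],0]]'
```

```text
time_s: 12.52
ee_pos: [539.0, 289.6, 134.6]
tool_rot: [0.615, 1.57, 0.568]
contact_force: [-2.2, -1.5, 3.3]
grip_width: 31.3
time_s: 13.02
ee_pos: [539.0, 289.6, 133.0]
tool_rot: [0.688, 1.57, 0.641]
contact_force: [-2.6, -0.9, 4.9]
grip_width: 31.1
```

```bash
python3 -m handwheel '[[[0.4,0,0],[0,0,0],0],[[0.8,0,0],[0,0,0],0],[[1.2,0,0],[0,0,0],0],[[1.2,0,0],[0,0,0],0]]'; python3 -m handwheel '[[[0.4,0,0],[0,0,0],0],[[0.8,0,0],[0,0,0],0],[[0.8,0,0],[0,0,0],0]]'; python3 -m handwheel '[[[0.4,0,0],[0,0,0],0],[[0.4,0,0],[0,0,0],0]]'
```

```text
time_s: 13.52
ee_pos: [539.1, 289.6, 131.7]
tool_rot: [0.588, 1.57, 0.541]
contact_force: [-1.5, -0.1, 5.2]
grip_width: 31.2
time_s: 13.9
ee_pos: [539.1, 289.6, 130.8]
tool_rot: [0.609, 1.57, 0.562]
contact_force: [-1.9, -0.7, 5.2]
grip_width: 31.0
time_s: 14.15
ee_pos: [539.1, 289.6, 130.6]
tool_rot: [0.554, 1.57, 0.506]
contact_force: [-2.3, -1.1, 6.4]
grip_width: 31.1
```

```bash
python3 -m handwheel '[[[0.3,0,0],[0,0,0],0],[[0.3,0,0],[0,0,0],0]]'; python3 -m handwheel '[[[0.3,0,0],[0,0,0],0],[[0.3,0,0],[0,0,0],0]]'; python3 -m handwheel '[[[0.3,0,0],[0,0,0],0],[[0.3,0,0],[0,0,0],0]]'
```

```text
time_s: 14.4
ee_pos: [539.0, 289.6, 130.6]
tool_rot: [0.6, 1.57, 0.553]
contact_force: [-3.0, -0.4, 8.0]
grip_width: 31.4
time_s: 14.65
ee_pos: [539.1, 289.5, 130.6]
tool_rot: [0.582, 1.57, 0.535]
contact_force: [-3.7, -1.4, 9.0]
grip_width: 31.2
time_s: 14.9
ee_pos: [539.1, 289.5, 130.6]
tool_rot: [0.561, 1.569, 0.514]
contact_force: [-5.0, -2.1, 11.9]
grip_width: 31.2
```

```bash
python3 -m handwheel '[[[0.4,0,0],[0,0,0],0],[[0.8,0,0],[0,0,0],0],[[0.8,0,0],[0,0,0],0]]'; python3 - <<'E'
from bench import state,capture
from h import *
s=state();print(s['contact_force'],s['moment'])
for n in("scene","side"):
    c=capture(n);np.savez(f"pics/{n}4.npz",**c)
    crop(c,*((205,285,170,260) if n=="scene" else (235,315,160,250)),6,f"pics/{n}4c.png")
a=[cv2.imread(f"pics/{n}4c.png") for n in("scene","side")];cv2.imwrite("pics/both4.png",cv2.resize(np.hstack(a),None,fx=.8,fy=.8))
E
```

```text
time_s: 15.28
ee_pos: [539.1, 289.6, 130.6]
tool_rot: [0.593, 1.569, 0.546]
contact_force: [-5.7, -2.4, 15.8]
grip_width: 31.3
[-5.74614981 -2.39633601 15.82466983] [-0.66643551  1.57944462  0.03038034]
```

View pics/both4.png

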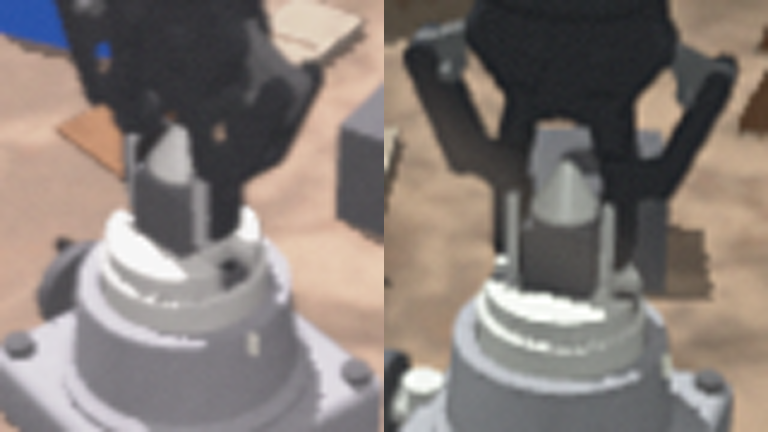

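Both views show the flange down on the spindle face with the dog standing in the slot (scene crop 230,268). The height stopped at 130.6 and the force then rose, so it has bottomed. I'll take the load off before opening.

```bash
python3 -m handwheel '[[[-1.2,0,0],[0,0,0],0],[[-2,0,0],[0,0,0],0],[[-2,0,0],[0,0,0],0]]'; python3 - <<'E'
from bench import state
s=state();print(s['contact_force'],s['moment'],s['ee_pos'])
E
```

```text
time_s: 15.75
ee_pos: [539.1, 289.5, 130.6]
tool_rot: [0.371, 1.571, 0.323]
contact_force: [-1.7, -0.4, 5.4]
grip_width: 31.2
[-1.74518191 -0.36396962  5.43529615] [-0.22780804  0.52286595  0.01156993] [539.06960587 289.51122504 130.59806129]
```

```bash
python3 -m handwheel '[[[-1,0,0],[0,0,0],0],[[-1,0,0],[0,0,0],0],[[-1,0,0],[0,0,0],30],[[-1,0,0],[0,0,0],70],[[-1,0,0],[0,0,0],100],[[-1,0,0],[0,0,0],100],[[-1,0,0],[0,0,0],100],[[-1,0,0],[0,0,0],100]]'; python3 -m handwheel '[[[-20,0,0],[0,0,0],100],[[-60,0,0],[0,0,0],100],[[-110,0,0],[0,0,0],100],[[-160,-20,0],[0,0,0],100],[[-200,-57,-5],[0,0,0],100],[[-200,-57,-5],[0,0,0],100],[[-200,-57,-5],[0,0,0],100]]'; python3 - <<'E'
from bench import state,capture
from h import *
C={}
for n in("scene","side","wrist"):
    c=capture(n);np.savez(f"pics/{n}5.npz",**c);C[n]=c;cv2.imwrite(f"pics/{n}5.png",c["pixels"][:,:,::-1])
crop(C["scene"],205,285,170,260,6,"pics/a.png");crop(C["side"],235,315,160,250,6,"pics/b.png")
cv2.imwrite("pics/both5.png",cv2.resize(np.hstack([cv2.imread("pics/a.png"),cv2.imread("pics/b.png")]),None,fx=.8,fy=.8))
crop(C["wrist"],215,320,70,175,7,"pics/w6c.png")
E
```

```text
time_s: 16.75
ee_pos: [539.0, 289.5, 131.5]
tool_rot: [0.695, 1.571, 0.648]
contact_force: [0.1, -0.2, -0.1]
grip_width: 85.6
time_s: 17.62
ee_pos: [531.4, 232.9, 330.9]
tool_rot: [2.917, 1.571, 2.869]
contact_force: [-0.6, 0.0, -0.4]
grip_width: 85.3
```

View pics/both5.png

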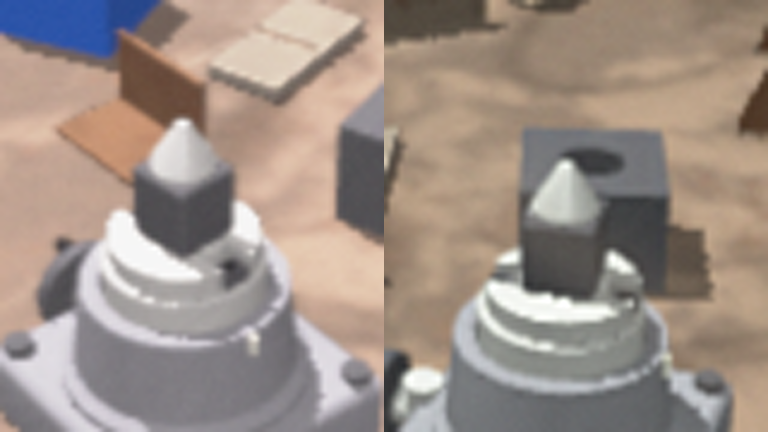

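View pics/w6c.png

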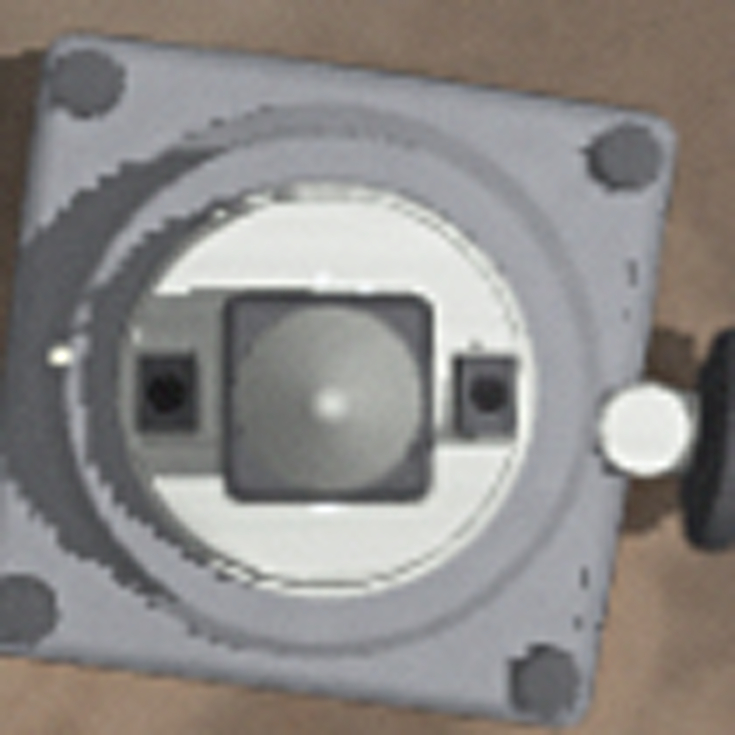

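Both dogs stand inside the slots, at wrist crop (167,392) and (487,395), and the arbor is upright and concentric. I'll check the height by stereo and by depth, and check that the bystanders have not moved.

```bash
python3 - <<'E'
from h import *
s=load("pics/scene5.npz");d=load("pics/side5.npz");w=load("pics/wrist5.npz");w1=load("pics/w1.npz")
# depth of flange top rel. to spindle-face & foot; compare with arbor in rack (known 72)
def med(c,pts,fish=False):
    f=f_of(c);o=[]
    for u,v in pts:
        dd=c["depth"][v,u]; 
        if fish:
            o_,r=ray(c,u,v,True);a=np.linalg.inv(c["extrinsics"][:3,:3])@r;o.append((o_+r*dd/a[2])[2])
        else:o.append(cloud(c)[v,u][2])
    return np.round(o,1)
print("flange z wrist",med(w,[(215+300//7,70+250//7),(215+330//7,70+545//7),(215+250//7,70+530//7),(215+420//7,70+250//7)],True),"foot",med(w,[(215+180//7,70+80//7),(215+80//7,70+600//7)],True))
print("same in rack (72)",med(w1,[(230+300//8,85+160//8),(230+330//8,85+470//8)],True),"rack 60",med(w1,[(230+500//8,85+130//8)],True))
print("flange scene",med(s,[(205+130*10//48,170+245*10//48)]),"side",med(d,[(235+(540-384)*10//48,160+300*10//48)]))
for n in("scene","side"):
    a=load(f"pics/{n}0.npz")["pixels"].astype(int);b=load(f"pics/{n}5.npz")["pixels"].astype(int)
    m=(np.abs(a-b).max(-1)>40).astype(np.uint8);k,l,st,ce=cv2.connectedComponentsWithStats(m)
    print(n,[list(x) for x in st[1:] if x[4]>25])
E
```

```text
flange z wrist [112.3 109.9 112.5 113.8] foot [38.2 37.6]
same in rack (72) [70.8 71.8] rack 60 [59.]
flange scene [113.6] side [111.9]
scene [[np.int32(244), np.int32(0), np.int32(49), np.int32(6), np.int32(215)], [np.int32(252), np.int32(7), np.int32(33), np.int32(8), np.int32(214)], [np.int32(245), np.int32(12), np.int32(48), np.int32(30), np.int32(383)], [np.int32(275), np.int32(57), np.int32(22), np.int32(60), np.int32(384)], [np.int32(242), np.int32(58), np.int32(28), np.int32(9), np.int32(49)], [np.int32(248), np.int32(66), np.int32(23), np.int32(8), np.int32(42)], [np.int32(262), np.int32(69), np.int32(22), np.int32(7), np.int32(34)], [np.int32(243), np.int32(90), np.int32(10), np.int32(14), np.int32(55)], [np.int32(497), np.int32(121), np.int32(15), np.int32(32), np.int32(170)], [np.int32(486), np.int32(159), np.int32(13), np.int32(24), np.int32(110)], [np.int32(284), np.int32(170), np.int32(27), np.int32(28), np.int32(372)], [np.int32(473), np.int32(179), np.int32(39), np.int32(59), np.int32(1498)], [np.int32(457), np.int32(190), np.int32(19), np.int32(37), np.int32(246)], 
[... 1158 characters left out ...]
2(37), np.int32(41), np.int32(428)], [np.int32(265), np.int32(169), np.int32(25), np.int32(39), np.int32(444)], [np.int32(508), np.int32(172), np.int32(4), np.int32(15), np.int32(40)], [np.int32(470), np.int32(186), np.int32(32), np.int32(19), np.int32(191)], [np.int32(467), np.int32(189), np.int32(8), np.int32(9), np.int32(28)], [np.int32(506), np.int32(188), np.int32(6), np.int32(12), np.int32(42)], [np.int32(256), np.int32(212), np.int32(34), np.int32(21), np.int32(482)], [np.int32(502), np.int32(242), np.int32(10), np.int32(4), np.int32(29)], [np.int32(321), np.int32(255), np.int32(10), np.int32(8), np.int32(60)], [np.int32(373), np.int32(258), np.int32(24), np.int32(30), np.int32(370)]]
```

View pics/scene5.png

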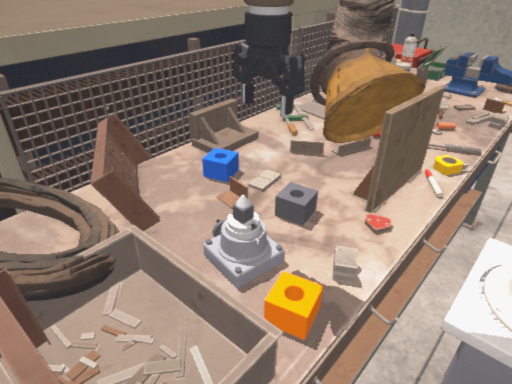

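The flange top reads about 112 mm, which is home. The only differences around the bystanders are the arm and its shadow. I'll hand the job in.

```bash
python3 - <<'E'
from bench import job_done,state
s=state();print(s['time_s'],s['contact_force']);print(job_done())
E
```

```text
17.775 [ 0.21984433 -0.03935413 -0.69489301]
the job is handed in; nothing more can be done
None
```

The work centre is fitted in the positioner spindle and released, and I handed the job in at 17.8 s of the 72 s allowed.

- **Steps:** I took the arbor from the dark rack and lowered its shank into the taper about 6° off the dogs. I then turned it 6° so both slots went over the dogs, with no force on the wrist as the flange came down. I pressed it down past the knock-out pin.
- **Pressing home:** The height stopped at 130.6 mm, the same tool-to-arbor offset as in the rack. The force then rose to about 16 N at the wrist, roughly 20 N on the arbor with its weight. I took off most of the load, opened the gripper and backed away.
- **Last checks:** Both dogs stand inside the slots. The flange top read between 109.9 and 113.8 mm against 112 mm for home, a spread of depth noise. The arbor is upright and concentric, and nothing was touching the robot.
- **Disagreements:** The fixed cameras and the wrist camera differed by 2–3 mm on the spindle centre. I used the wrist values and had no trouble. A side load of about 6 N (about 1.6 N m of moment) appeared during the final press and was gone after release.
- **Other things on the bench:** Comparing before and after pictures, the only differences around the bystanders came from the arm and its shadow.

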